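# Start the clay dryer from its switch pods

### The job

Start up the clay dryer by pressing its latching keys down, lightly and one after the other, with the fingertips from above until each is fully down and stays: first the large round key (fan), then the square key (heater), then the long bar key (timer). Leave the small round key (lamp) up. Pick nothing up: do not lift, shove or tip the pods, and leave the tools and materials round them where they lie.

Things in the scene. Friction and masses are not known exactly. Their poses are not given: they have to be found in the camera images.
- pod_round: grey desk switch pod, 76 mm along its x, 68 mm along its y, housing 30 mm high, 0.6 kg, standing loose on rubber feet on the table; origin at the centre of its underside, z up. It carries one white key in the middle of its top: the large round key, a disc 40 mm across. The four pods are alike but for their keys and may stand in any order
- round_top (a point): centre of the top face of the large round key, a disc 40 mm across; 54 mm above the table with the key up, 44 mm with it fully down and let go (14 mm proud of the housing). The cap is springy, about 1 N per mm for 10 mm, then hard: it sinks 1.5 to 3 mm of its own before and while the key goes down, and comes back when let go
- key_round (a joint): how far the round key is pushed down, m: 0 fully up, 0.010 fully down against a stop; the spring of the cap does not count. It resists with about 1.5 N of friction, a little more if pushed fast, so 3 to 5 N takes it fully down, has no spring, and stays where it is left
- pod_square: grey desk switch pod, 76 mm along its x, 68 mm along its y, housing 30 mm high, 0.6 kg, standing loose on rubber feet on the table; origin at the centre of its underside, z up. It carries one white key in the middle of its top: the square key, 36 mm by 36 mm. The four pods are alike but for their keys and may stand in any order
- square_top (a point): centre of the top face of the square key, 36 mm by 36 mm; 54 mm above the table with the key up, 44 mm with it fully down and let go (14 mm proud of the housing). The cap is springy, about 1 N per mm for 10 mm, then hard: it sinks 1.5 to 3 mm of its own before and while the key goes down, and comes back when let go
- key_square (a joint): how far the square key is pushed down, m: 0 fully up, 0.010 fully down against a stop; the spring of the cap does not count. It resists with about 1.5 N of friction, a little more if pushed fast, so 3 to 5 N takes it fully down, has no spring, and stays where it is left
- pod_bar: grey desk switch pod, 76 mm along its x, 68 mm along its y, housing 30 mm high, 0.6 kg, standing loose on rubber feet on the table; origin at the centre of its underside, z up. It carries one white key in the middle of its top: the long narrow bar key, 18 mm along the pod's x by 58 mm along its y. The four pods are alike but for their keys and may stand in any order
- bar_top (a point): centre of the top face of the long narrow bar key, 18 mm along the pod's x by 58 mm along its y; 54 mm above the table with the key up, 44 mm with it fully down and let go (14 mm proud of the housing). The cap is springy, about 1 N per mm for 10 mm, then hard: it sinks 1.5 to 3 mm of its own before and while the key goes down, and comes back when let go
- key_bar (a joint): how far the bar key is pushed down, m: 0 fully up, 0.010 fully down against a stop; the spring of the cap does not count. It resists with about 1.5 N of friction, a little more if pushed fast, so 3 to 5 N takes it fully down, has no spring, and stays where it is left
- pod_small: grey desk switch pod, 76 mm along its x, 68 mm along its y, housing 30 mm high, 0.6 kg, standing loose on rubber feet on the table; origin at the centre of its underside, z up. It carries one white key in the middle of its top: the small round key, a disc 20 mm across (must stay up). The four pods are alike but for their keys and may stand in any order
- small_top (a point): centre of the top face of the small round key, a disc 20 mm across (must stay up); 54 mm above the table with the key up, 44 mm with it fully down and let go (14 mm proud of the housing). The cap is springy, about 1 N per mm for 10 mm, then hard: it sinks 1.5 to 3 mm of its own before and while the key goes down, and comes back when let go
- key_small (a joint): how far the small round key is pushed down, m: 0 fully up, 0.010 fully down against a stop; the spring of the cap does not count. It resists with about 1.5 N of friction, a little more if pushed fast, so 3 to 5 N takes it fully down, has no spring, and stays where it is left
- peg_strip: clear strip 20 x 104 x 16 mm holding small brown pegs, between two pods; loose, to be left alone; origin at the centre of its underside, its long side along its y
- loop_tool: wooden-handled loop tool 19 x 197 x 11 mm, between two pods; loose, to be left alone; origin at the centre of its underside, its long side along its y
- acrylic_bar: clear acrylic bar 24 x 190 x 12 mm, between two pods; loose, to be left alone; origin at the centre of its underside, its long side along its y
- clay_carton: torn-open red pack 51 x 121 x 34 mm, behind the pods; loose, to be left alone; origin at the centre of its underside, its long side along its y
- water_cup: white cup 69 mm across, 73 mm high, behind the pods; loose, to be left alone; origin at the centre of its underside
- clay_strip: white drying clay strip 25 x 135 x 9 mm, behind the pods; loose, to be left alone; origin at the centre of its underside, its long side along its y

How it is judged:
By the outcome, as a careful person would: the job done as asked, in the order asked, and still so for the second after the job is handed in, with the robot touching nothing.
It also fails if it takes over 45 s, if anything falls off the work surface, if the arm or the gripper's body presses on something with over 40 N, if the wrist force passes 120 N, or if a joint passes its speed limit or range.

### The arm

A 6-joint arm with a two-finger parallel gripper is mounted at the origin on a cart in front of the work surface, level with it; the furniture and walls round the work are solid. World frame = base frame: x ahead of the robot, y to its left, z up, the work surface at z = 0. Lengths are in m, angles in degrees, forces in N, time in s.
With the tool pointing down it reaches from about 0.4 to 0.825 m from the base axis. Payload 7 kg.
Tool frame: the origin (TCP) lies midway between the tips of the shut fingers; the grasp point (between the pads) lies 19 mm behind it; z points along the fingers, y is the line along which they close (so a half turn about z gives the same grasp; the last joint's range is limited). The gripper opens to 88 mm and grips with 3 to 60 N. Pads are 19 mm wide; open, the fingers measure 130 mm over their backs; the gripper's body (78 mm by 193 mm) begins 47 mm behind the grasp point.
Start: joints at [-59.754, 20.546, 0.682, 0, -70.136, -16.507], TCP at [0.16, -0.656, 0.227] pointing down, gripper open.
Joint ranges: [-176.03, 176.03], [-82.01, 121.73], [-58.28, 71.71], [-173.87, 95.51], [-174.79, -0.11], [-173.66, 173.66]. Speed limits (degrees/s): [136.94, 136.94, 172.46, 180, 180, 180].

### API

Orientations are given as [roll, pitch, yaw] about the fixed x, y, z axes, in that order (R = Rz(yaw) Ry(pitch) Rx(roll)).
In Python, from plant import ctrl, viewer, close_job gives the robot as it stands. The module is installed in compiled form; this text tells all that it offers.
- The arm moves only by the tool step_arm, never from a script. Its argument "moves" is a list that holds one entry, the list of rows, each a list of 5 numbers: the shift along the world's x, y, z in cm, then the turn about the world's z in rad, then the finger opening in cm, from 0 to 8.76. In form: [[[tx, ty, tz, twist, grip], ...]]. A call has 1 to 10 rows; each row shifts and turns the commanded pose from where the row before left it; what a row does not reach is not made up. A row lasts 1/10 s, in which the tool goes at most 50 mm and 8.59 degrees, less where a joint would pass 70% of its speed; a pose out of reach is approached as far as the arm can. A call with a gripper value outside its range is refused whole. The fingers move at their own pace and stop on an object; the grip force is fixed at half the most. Time passes only in rows, so rows that do not move let the fingers close. It gives the time, the measured TCP pose, the force, the opening and the grip force at its end, in the units of the state.
- ctrl.get_obs(): the state, without advancing time (a new reading comes with each control period).
- viewer.snapshot(name): name is "scene" or "top" or "wrist"; returns (picture, depth): 384x512x3 uint8, blue, green, red; 384x512 float32, m along the optical axis (not along the pixel's ray), 0 where there is no reading.
- viewer.camera_info(name): a dict with "camera_matrix" (3x3 intrinsics, pixels), "eye" and "orientation" of the camera in the world. Camera axes: x right, y down, z forward; pixel columns grow to the right and rows downward; lengths in m; the calibration is good to about 2 mm. A picture is of the moment at which its call begins: read the wrist's pose just before it. camera_info takes no time and is no camera call; for the wrist camera it gives the pose at the moment of the call.
- close_job(): hands the job in; it is judged then, once.
The state is a dict: "clock": time; "joint_pos": joint angles; "qvel": joint speeds; "tau": joint torques, N m; "tool_pos": TCP position; "orientation": TCP orientation; "force": force on the tool from outside, world axes, zero at the start; "moment": the same for the moment, N m; "opening": finger opening in m; "gripper_force": force on a finger pad.
Only numpy, scipy, OpenCV 4.12 (cv2) and the standard library are available. Lean on these libraries where they do the work, as an engineer would, in place of code of your own. Each camera call takes 0.05 s, during which the arm holds its last target. There are 200 camera calls.

## Working session

There is one attempt and no reset: what is moved stays moved. The work goes in short steps, Python scripts to look and compute and a tool call to move; the robot and the scene stay as the last step left them, time stands still between calls to the robot, and variables do not carry over. Pictures are saved under pics/ and viewed, at most 10 in all, crops included, and the job is handed in when it is done.

Besides the shell and the picture viewer there is one more tool, called after "Emit:" as name(argument=value, ...), one argument or row to a line, values as JSON. step_arm: Moves the arm, as the interface text tells. Its arguments: {"type":"object","properties":{"moves":{"type":"array","items":{"type":"array","items":{"type":"array","items":{"type":"number"}}}}},"required":["moves"]}

```bash
mkdir -p pics
cat > h.py <<'E'
import numpy as np, cv2
from plant import ctrl, viewer, close_job
def cloud(name):
    im,d=viewer.snapshot(name); c=viewer.camera_info(name)
    K=np.array(c["camera_matrix"]); o=np.array(c["orientation"],float); 
    if o.shape==(3,3): R=o
    else:
        from scipy.spatial.transform import Rotation as Ro
        R=Ro.from_euler('xyz',o,degrees=True).as_matrix()
    v,u=np.mgrid[:d.shape[0],:d.shape[1]]
    P=np.stack([(u-K[0,2])/K[0,0]*d,(v-K[1,2])/K[1,1]*d,d],-1)@R.T+np.array(c["eye"])
    P[d==0]=np.nan
    return im,d,P
E
python3 - <<'E'
from h import *
print(ctrl.get_obs()); print(viewer.camera_info("top"),viewer.camera_info("scene"))
im,d,P=cloud("top"); cv2.imwrite("pics/top.png",im); np.save("top.npy",P)
print(np.nanpercentile(P[...,2],[5,50,95]))
m=((P[...,2]>.047)&(P[...,2]<.060)).astype(np.uint8)
n,l,s,c=cv2.connectedComponentsWithStats(m)
for i in range(1,n):
    if s[i,4]>15:
        q=P[l==i]; x=q[:,:2].astype(np.float32); print(s[i],c[i],q.mean(0).round(4),cv2.minAreaRect(x))
E
```

```text
{'clock': 0.0, 'joint_pos': array([-5.97521181e+01,  2.05902884e+01,  6.35023412e-01, -2.00253549e-02,
       -7.01370923e+01, -1.65067818e+01]), 'qvel': array([ 0.02139555, -0.0050646 ,  0.00085519,  0.05415105, -0.05995881,
        0.03219363]), 'tau': array([ 7.42756620e-04, -5.82722390e+01,  2.93063951e+01,  6.99760839e+00,
        6.91613270e-03, -1.00749439e-04]), 'tool_pos': array([ 0.16019284, -0.65521425,  0.22564543]), 'orientation': array([ 1.79906100e+02, -8.19444687e-03, -1.66265712e+02]), 'force': array([ 0.34815049, -0.50588978,  0.45434936]), 'moment': array([ 0.02210372,  0.0613814 , -0.02485446]), 'gripper_force': 0.0, 'opening': 0.08742846933759495}
{'camera_matrix': array([[372.76230874,   0.        , 251.88761904],
       [  0.        , 372.76230874, 195.52662011],
       [  0.        ,   0.        ,   1.        ]]), 'eye': array([ 0.39699777, -0.00261838,  1.27267266]), 'orientation': array([-1.71017841e+02,  3.07637314e-02, -8.87949065e+01])} {'camera_matrix': array([[491.77101681,   0.        , 249.02781714],
       [  0.        , 491.77101681, 188.77758506],

[... 938 characters left out ...]
063063 211.35135135] [ 0.5388 -0.0837  0.0533] ((0.5386109948158264, -0.08323202282190323), (0.03666611388325691, 0.03704920411109924), 89.26280212402344)
[346 208  13  12 121] [351.9338843  213.53719008] [ 0.5367 -0.328   0.0529] ((0.5368951559066772, -0.3279288411140442), (0.03545209765434265, 0.036191027611494064), 9.351224899291992)
[223 217   7   6  28] [226.         219.46428571] [0.5084 0.0852 0.0537] ((0.5082604885101318, 0.0850253701210022), (0.016351979225873947, 0.016439635306596756), 44.92570877075195)
[154 227  19   9 101] [163.20792079 230.65346535] [0.4676 0.2891 0.0529] ((0.4678182005882263, 0.28951209783554077), (0.058894120156764984, 0.01772656850516796), 78.36722564697266)
```

View pics/top.png

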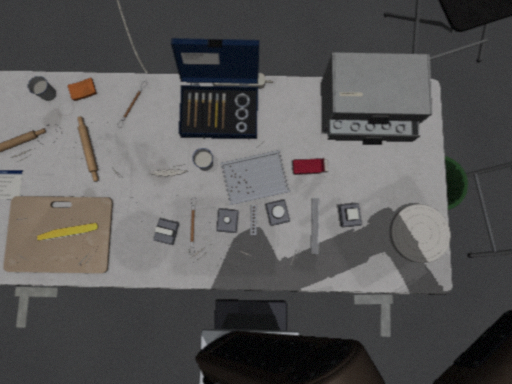

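The top view shows four pods from left to right. The bar is at px (163,231), the small round at (226,219), the large round at (278,211) and the square at (352,214). In world coordinates the round key is at about (0.539, -0.083), the square at (0.537, -0.328) and the bar at (0.468, 0.289). The bar's long axis lies at about 78°.

Emit:
step_arm(
  moves=[
    [[1.9, 2.9, 0, 0, 0], [1.9, 2.9, 0, 0, 0], [1.9, 2.9, 0, 0, 0], [1.9, 2.9, 0, 0, 0], [1.9, 2.9, 0, 0, 0], [1.9, 2.9, 0, 0, 0], [1.9, 2.9, 0, 0, 0], [1.9, 2.9, 0, 0, 0], [1.9, 2.9, 0, 0, 0], [1.9, 2.9, 0, 0, 0]],
  ],
)

```text
clock: 1.05
tool_pos: [0.3506, -0.3642, 0.2262]
orientation: [180.0, -0.0, -166.3]
force: [0.7, -1.1, -0.4]
opening: 0.0132
gripper_force: 0.0
```

Emit:
step_arm(
  moves=[
    [[1.9, 2.9, 0, 0, 0], [1.9, 2.9, 0, 0, 0], [1.9, 2.9, 0, 0, 0], [1.9, 2.9, 0, 0, 0], [1.9, 2.9, 0, 0, 0], [1.9, 2.9, 0, 0, 0], [1.9, 2.9, 0, 0, 0], [1.9, 2.9, 0, 0, 0], [1.9, 2.9, 0, 0, 0], [0, 0, 0, 0, 0]],
  ],
)

```text
clock: 2.05
tool_pos: [0.5229, -0.102, 0.2259]
orientation: [180.0, -0.0, -166.1]
force: [-0.7, 0.1, -0.3]
opening: 0.0004
gripper_force: 0.0
```

Run:
```python
from h import *
print(viewer.camera_info("wrist"))
im,d,P=cloud("wrist"); cv2.imwrite("pics/w1.png",im)
m=((P[...,2]>.046)&(P[...,2]<.060)).astype(np.uint8)
n,l,s,c=cv2.connectedComponentsWithStats(m)
for i in range(1,n):
    if s[i,4]>60:
        q=P[l==i]; x=q[:,:2].astype(np.float32); print(s[i],q.mean(0).round(4),cv2.minAreaRect(x))
```

```text
{'camera_matrix': array([[282.6309909 ,   0.        , 256.79650589],
       [  0.        , 282.6309909 , 190.31002671],
       [  0.        ,   0.        ,   1.        ]]), 'eye': array([ 0.45858844, -0.11688266,  0.38445692]), 'orientation': array([ 1.65688483e+02, -2.51311441e-02,  1.03909490e+02])}
[  47  124   37   34 1070] [ 0.5347 -0.3276  0.053 ] ((0.5354756116867065, -0.32940399646759033), (0.036225058138370514, 0.03683729097247124), 8.15697956085205)
[251 175  33  33 826] [ 0.5374 -0.0853  0.0533] ((0.5380796790122986, -0.08503960818052292), (0.0388031080365181, 0.03890387341380119), 28.718294143676758)
[397 192  19  17 235] [0.5073 0.0825 0.0524] ((0.5074859261512756, 0.0836593508720398), (0.018859874457120895, 0.018973590806126595), 0.4977701008319855)
[396 352  41  19 376] [0.7295 0.1858 0.0536] ((0.7276248931884766, 0.18251745402812958), (0.02058243192732334, 0.0559527762234211), 36.046669006347656)
```

View pics/w1.png

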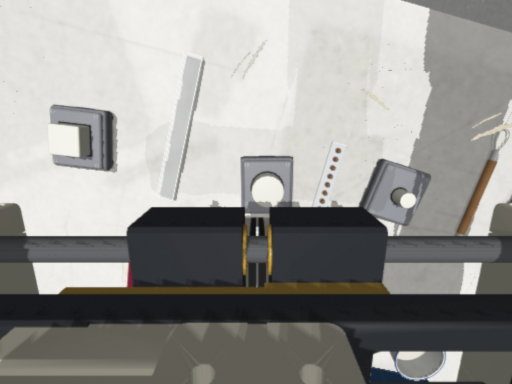

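The wrist view shows the round key at px (267,190), the square at (70,140) and the small round at (405,200). They agree with the top view to within 2 mm.

Emit:
step_arm(
  moves=[
    [[0.5, 0.6, -2, 0, 0], [0.5, 0.6, -2, 0, 0], [0.5, 0.6, -2, 0, 0], [0, 0, -2, 0, 0], [0, 0, -2, 0, 0], [0, 0, -2, 0, 0], [0, 0, -2, 0, 0], [0, 0, -1.5, 0, 0], [0, 0, -0.7, 0, 0], [0, 0, 0, 0, 0]],
  ],
)

```text
clock: 3.1
tool_pos: [0.5353, -0.0873, 0.0637]
orientation: [180.0, -0.1, -166.3]
force: [0.5, 0.4, 0.7]
opening: 0.0004
gripper_force: 0.0
```

Emit:
step_arm(
  moves=[
    [[0, 0, -0.2, 0, 0], [0, 0, -0.2, 0, 0], [0, 0, -0.2, 0, 0], [0, 0, -0.2, 0, 0], [0, 0, -0.2, 0, 0], [0, 0, -0.2, 0, 0], [0, 0, 0, 0, 0]],
  ],
)

```text
clock: 3.8
tool_pos: [0.5363, -0.0867, 0.0524]
orientation: [-180.0, -0.0, -166.3]
force: [-0.4, -0.4, 1.4]
opening: 0.0008
gripper_force: 0.5
```

Emit:
step_arm(
  moves=[
    [[0, 0, -0.1, 0, 0], [0, 0, -0.1, 0, 0], [0, 0, -0.1, 0, 0], [0, 0, -0.1, 0, 0], [0, 0, -0.1, 0, 0], [0, 0, -0.1, 0, 0], [0, 0, -0.1, 0, 0], [0, 0, -0.1, 0, 0], [0, 0, -0.1, 0, 0], [0, 0, 0, 0, 0]],
  ],
)

```text
clock: 4.8
tool_pos: [0.5363, -0.0866, 0.0434]
orientation: [180.0, -0.0, -166.3]
force: [0.5, 0.7, 0.4]
opening: 0.0006
gripper_force: 0.5
```

Emit:
step_arm(
  moves=[
    [[0, 0, -0.1, 0, 0], [0, 0, 0, 0, 0]],
  ],
)

```text
clock: 5.0
tool_pos: [0.5364, -0.0867, 0.0426]
orientation: [-180.0, 0.0, -166.3]
force: [-0.4, 0.1, 1.5]
opening: 0.0008
gripper_force: 0.8
```

Emit:
step_arm(
  moves=[
    [[0, 0, -0.1, 0, 0], [0, 0, 0, 0, 0]],
  ],
)

```text
clock: 5.2
tool_pos: [0.5363, -0.0867, 0.0416]
orientation: [-180.0, 0.0, -166.3]
force: [0.7, 0.6, 3.9]
opening: 0.0002
gripper_force: 1.3
```

Emit:
step_arm(
  moves=[
    [[0, 0, -0.1, 0, 0], [0, 0, 0, 0, 0]],
  ],
)

```text
clock: 5.4
tool_pos: [0.5364, -0.0867, 0.0406]
orientation: [-180.0, 0.0, -166.3]
force: [-0.3, 0.5, 3.4]
opening: 0.0002
gripper_force: 1.8
```

Emit:
step_arm(
  moves=[
    [[0, 0, -0.1, 0, 0], [0, 0, 0, 0, 0]],
  ],
)

```text
clock: 5.6
tool_pos: [0.5364, -0.0867, 0.0396]
orientation: [-180.0, 0.0, -166.3]
force: [-0.1, 0.9, 5.0]
opening: 0.0004
gripper_force: 2.2
```

Past the key's travel the force rises at about 1 N/mm, so the round key is at its stop. I'll lift and move to the square key.

Emit:
step_arm(
  moves=[
    [[0, 0, 0.3, 0, 0], [0, 0, 0.5, 0, 0], [0, 0, 1.5, 0, 0], [0, 0, 2, 0, 0], [0, 0, 2, 0, 0], [0, -2, 1, 0, 0], [0, -3, 0, 0, 0], [0, -3, 0, 0, 0], [0, -3, 0, 0, 0], [0, -3, 0, 0, 0]],
  ],
)

```text
clock: 6.6
tool_pos: [0.5358, -0.2277, 0.1126]
orientation: [180.0, -0.0, -166.3]
force: [0.1, -0.4, 0.2]
opening: 0.0004
gripper_force: 0.0
```

Emit:
step_arm(
  moves=[
    [[0, -3, 0, 0, 0], [0, -3, 0, 0, 0], [0, -2.5, 0, 0, 0], [0, -1.7, 0, 0, 0], [0, 0, 0, 0, 0], [0, 0, 0, 0, 0]],
  ],
)

```text
clock: 7.2
tool_pos: [0.5358, -0.3286, 0.1123]
orientation: [180.0, -0.0, -166.3]
force: [0.1, 0.8, -0.3]
opening: 0.0004
gripper_force: 0.0
```

```bash
cat > k.py <<'E'
from h import *
print(ctrl.get_obs()["tool_pos"],ctrl.get_obs()["force"])
for n in ("wrist","top"):
    im,d,P=cloud(n)
    cv2.imwrite(f"pics/{n}_{ctrl.get_obs()['clock']:.2f}.png",im)
    for k,(x,y) in dict(round=(.538,-.0843),square=(.536,-.3285),bar=(.468,.289),small=(.508,.084)).items():
        r=np.hypot(P[...,0]-x,P[...,1]-y)<.04
        m=r&(P[...,2]>.037)&(P[...,2]<.06); q=P[m]
        if len(q)>15: print(n,k,len(q),np.median(q,0).round(4),cv2.minAreaRect(q[:,:2].astype(np.float32)))
E
python3 k.py
```

```text
[ 0.53584093 -0.32857921  0.11227031] [ 0.0557957   0.82766882 -0.34167612]
wrist square 1529 [ 0.5297 -0.3289  0.0535] ((0.536282479763031, -0.3282526135444641), (0.03526006639003754, 0.03602985292673111), 7.337954521179199)
top round 112 [ 0.5395 -0.0838  0.044 ] ((0.5395093560218811, -0.0839739441871643), (0.03715048357844353, 0.0367572158575058), 0.6877659559249878)
top square 60 [ 0.5369 -0.3179  0.0522] ((0.5378481149673462, -0.31889206171035767), (0.03098670206964016, 0.01878288947045803), 12.563995361328125)
top bar 104 [0.4668 0.2892 0.0537] ((0.4677666425704956, 0.2904408276081085), (0.05859215557575226, 0.01801755093038082), 79.13665008544922)
top small 28 [0.5086 0.0852 0.0528] ((0.5081010460853577, 0.08497433364391327), (0.017157237976789474, 0.016241783276200294), 47.260746002197266)
```

The round key stays at 44 mm and its pod hasn't moved. Now I'll press the square key.

Emit:
step_arm(
  moves=[
    [[0, 0, -1.5, 0, 0], [0, 0, -1.5, 0, 0], [0, 0, -1.5, 0, 0], [0, 0, -0.8, 0, 0], [0, 0, -0.3, 0, 0], [0, 0, -0.1, 0, 0], [0, 0, -0.1, 0, 0], [0, 0, -0.1, 0, 0], [0, 0, -0.1, 0, 0], [0, 0, -0.1, 0, 0]],
  ],
)

```text
clock: 8.3
tool_pos: [0.5366, -0.3288, 0.0519]
orientation: [-180.0, 0.0, -166.3]
force: [1.0, 0.7, 1.5]
opening: 0.0007
gripper_force: 0.6
```

Emit:
step_arm(
  moves=[
    [[0, 0, -0.1, 0, 0], [0, 0, -0.1, 0, 0], [0, 0, -0.1, 0, 0], [0, 0, -0.1, 0, 0], [0, 0, -0.1, 0, 0], [0, 0, -0.1, 0, 0], [0, 0, -0.1, 0, 0], [0, 0, -0.1, 0, 0], [0, 0, 0, 0, 0]],
  ],
)

```text
clock: 9.2
tool_pos: [0.5362, -0.3286, 0.0434]
orientation: [180.0, -0.0, -166.3]
force: [0.6, -0.3, 1.5]
opening: 0.0008
gripper_force: 0.5
```

Emit:
step_arm(
  moves=[
    [[0, 0, -0.1, 0, 0], [0, 0, -0.1, 0, 0], [0, 0, 0, 0, 0]],
  ],
)

```text
clock: 9.5
tool_pos: [0.5362, -0.3287, 0.0415]
orientation: [180.0, -0.0, -166.3]
force: [-0.1, -0.4, 2.7]
opening: 0.0005
gripper_force: 1.3
```

Emit:
step_arm(
  moves=[
    [[0, 0, -0.1, 0, 0], [0, 0, 0, 0, 0]],
  ],
)

```text
clock: 9.7
tool_pos: [0.5362, -0.3287, 0.0406]
orientation: [180.0, -0.0, -166.3]
force: [-0.6, 0.6, 4.3]
opening: 0.0002
gripper_force: 1.8
```

Emit:
step_arm(
  moves=[
    [[0, 0, -0.1, 0, 0], [0, 0, 0, 0, 0]],
  ],
)

```text
clock: 9.9
tool_pos: [0.5363, -0.3287, 0.0396]
orientation: [-180.0, -0.0, -166.3]
force: [-0.9, 0.6, 4.7]
opening: 0.0007
gripper_force: 2.3
```

Emit:
step_arm(
  moves=[
    [[0, 0, 0.3, 0, 0], [0, 0, 0.5, 0, 0], [0, 0, 1.5, 0, 0], [0, 0, 2, 0, 0], [0, 0, 2, 0, 0], [0, 0, 2, 0, 0], [0, 1.5, 1, 0, 0], [-0.4, 3, 0, -0.02, 0], [-0.4, 3, 0, -0.02, 0], [-0.4, 3, 0, -0.02, 0]],
  ],
)

```text
clock: 10.9
tool_pos: [0.5234, -0.222, 0.1322]
orientation: [180.0, -0.0, -169.8]
force: [1.1, 0.8, 0.2]
opening: 0.0007
gripper_force: 0.0
```

Emit:
step_arm(
  moves=[
    [[-0.4, 3, 0, -0.03, 0], [-0.4, 3, 0, -0.03, 0], [-0.4, 3, 0, -0.03, 0], [-0.4, 3, 0, -0.03, 0], [-0.4, 3, 0, -0.03, 0], [-0.4, 3, 0, -0.03, 0], [-0.4, 3, 0, -0.03, 0], [-0.4, 3, 0, -0.03, 0], [-0.4, 3, 0, -0.03, 0], [-0.4, 3, 0, -0.03, 0]],
  ],
)

```text
clock: 11.9
tool_pos: [0.4831, 0.0778, 0.1323]
orientation: [-180.0, -0.0, 173.0]
force: [0.9, 0.4, 0.4]
opening: 0.0006
gripper_force: 0.0
```

Emit:
step_arm(
  moves=[
    [[-0.4, 3, 0, -0.03, 0], [-0.4, 3, 0, -0.03, 0], [-0.4, 3, 0, -0.02, 0], [-0.4, 3, 0, 0, 0], [0, 3, 0, 0, 0], [0, 3, 0, 0, 0], [0, 2, 0, 0, 0], [0, 1, 0, 0, 0], [0, 0, 0, 0, 0], [0, 0, 0, 0, 0]],
  ],
)

```text
clock: 12.9
tool_pos: [0.4679, 0.2855, 0.1323]
orientation: [-180.0, -0.0, 168.5]
force: [-0.5, 0.0, 0.3]
opening: 0.0005
gripper_force: 0.0
```

```bash
python3 k.py
```

```text
[0.46789576 0.28549245 0.13226459] [-0.52639205  0.03797272  0.28196106]
wrist bar 1513 [0.4655 0.2905 0.0536] ((0.46748116612434387, 0.2907959222793579), (0.05737373232841492, 0.018474388867616653), 76.99349212646484)
wrist small 553 [0.5072 0.0903 0.0524] ((0.5087127089500427, 0.08631681650876999), (0.019240152090787888, 0.01939869113266468), 8.625561714172363)
top round 113 [ 0.5383 -0.0825  0.0438] ((0.5396186709403992, -0.0839211493730545), (0.03760430961847305, 0.03675607219338417), 2.6496024131774902)
top square 123 [ 0.5363 -0.3275  0.0435] ((0.5330881476402283, -0.3290215730667114), (0.0450916551053524, 0.0359138622879982), 5.779453277587891)
top small 30 [0.5099 0.0852 0.0531] ((0.51481693983078, 0.0784103125333786), (0.01634453609585762, 0.03507957607507706), 43.941932678222656)
```

Round and square are both down, and the bar is at (0.4675, 0.2905), so I need +0.5 cm in y. Now I'll press the bar key.

Emit:
step_arm(
  moves=[
    [[0, 0.5, -1.5, 0, 0], [0, 0, -1.5, 0, 0], [0, 0, -1.5, 0, 0], [0, 0, -1.5, 0, 0], [0, 0, -1, 0, 0], [0, 0, -0.5, 0, 0], [0, 0, -0.2, 0, 0], [0, 0, -0.1, 0, 0], [0, 0, -0.1, 0, 0], [0, 0, -0.1, 0, 0]],
  ],
)

```text
clock: 14.0
tool_pos: [0.4685, 0.2916, 0.053]
orientation: [180.0, 0.0, 168.5]
force: [0.5, 0.3, -0.2]
opening: 0.0007
gripper_force: 0.3
```

Emit:
step_arm(
  moves=[
    [[0, 0, -0.1, 0, 0], [0, 0, -0.1, 0, 0], [0, 0, -0.1, 0, 0], [0, 0, -0.1, 0, 0], [0, 0, -0.1, 0, 0], [0, 0, -0.1, 0, 0], [0, 0, -0.1, 0, 0], [0, 0, -0.1, 0, 0], [0, 0, 0, 0, 0]],
  ],
)

```text
clock: 14.9
tool_pos: [0.4682, 0.2913, 0.0444]
orientation: [-180.0, -0.0, 168.5]
force: [0.2, 0.8, 0.7]
opening: 0.0003
gripper_force: 0.5
```

Emit:
step_arm(
  moves=[
    [[0, 0, -0.1, 0, 0], [0, 0, -0.1, 0, 0], [0, 0, 0, 0, 0]],
  ],
)

```text
clock: 15.2
tool_pos: [0.4682, 0.2913, 0.0425]
orientation: [-180.0, -0.0, 168.5]
force: [0.4, 0.2, 2.5]
opening: 0.0003
gripper_force: 0.8
```

Emit:
step_arm(
  moves=[
    [[0, 0, -0.1, 0, 0], [0, 0, 0, 0, 0]],
  ],
)

```text
clock: 15.4
tool_pos: [0.4683, 0.2913, 0.0416]
orientation: [-180.0, -0.0, 168.5]
force: [-0.1, 0.7, 2.7]
opening: 0.0002
gripper_force: 1.3
```

Emit:
step_arm(
  moves=[
    [[0, 0, -0.1, 0, 0], [0, 0, -0.1, 0, 0], [0, 0, 0, 0, 0]],
  ],
)

```text
clock: 15.7
tool_pos: [0.4683, 0.2913, 0.0396]
orientation: [-180.0, 0.0, 168.5]
force: [-0.2, 0.5, 4.8]
opening: 0.0002
gripper_force: 2.3
```

Emit:
step_arm(
  moves=[
    [[0, 0, 0.3, 0, 0], [0, 0, 0.5, 0, 0], [0, 0, 1.5, 0, 0], [0, 0, 2.5, 0, 0], [0, 0, 3, 0, 0], [0, 0, 3, 0, 0], [0, 0, 3, 0, 0], [0, 0, 2, 0, 0], [0, 0, 0, 0, 0], [0, 0, 0, 0, 0]],
  ],
)

```text
clock: 16.7
tool_pos: [0.468, 0.2912, 0.1977]
orientation: [180.0, -0.0, 168.5]
force: [-1.2, 0.1, 0.5]
opening: 0.0005
gripper_force: 0.0
```

```bash
python3 k.py; ls pics
```

```text
[0.46800699 0.29115727 0.19771227] [-1.16376568  0.0679596   0.49145738]
wrist bar 826 [0.4663 0.2903 0.0434] ((0.4671443700790405, 0.29000380635261536), (0.05694074183702469, 0.01834852062165737), 77.78646087646484)
top round 115 [ 0.5383 -0.0853  0.044 ] ((0.542482316493988, -0.08755679428577423), (0.038393471390008926, 0.04781653732061386), 36.098411560058594)
top square 123 [ 0.5362 -0.3279  0.043 ] ((0.5366466641426086, -0.32820042967796326), (0.0357334166765213, 0.036274660378694534), 6.745628833770752)
top small 30 [0.5087 0.0851 0.0523] ((0.5081090927124023, 0.08493848890066147), (0.017804451286792755, 0.01624971255660057), 46.596195220947266)
top.png
top_13.00.png
top_16.80.png
top_7.30.png
w1.png
wrist_12.95.png
wrist_16.75.png
wrist_7.25.png
```

```bash
python3 -c "
from plant import close_job
print(close_job())"
```

```text
the job is handed in; nothing more can be done
None
```

I pressed the round, square and bar keys fully down in that order at about 5 N each; the final depth reading has all three at about 44 mm, the lamp key still up, and I handed the job in with the arm clear, after 17 s.

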